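# Space the slats of a duckboard with a spacer block

## Robot

A 6-joint arm with a two-finger parallel gripper is mounted at the origin on a cart in front of the work surface, level with it; the furniture and walls round the work are solid. World frame = base frame: x ahead of the robot, y to its left, z up, the work surface at z = 0. Lengths are in m, angles in degrees, forces in N, time in s.
With the tool pointing down it reaches from about 0.425 to 1.125 m from the base axis. Payload 14.9 kg.
Tool frame: the origin (TCP) lies midway between the tips of the shut fingers; the grasp point (between the pads) lies 19 mm behind it (manip.pinch_z is the distance from the TCP to the grasp point, in m); z points along the fingers, y is the line along which they close (so a half turn about z gives the same grasp; the last joint's range is limited). The gripper opens to 91 mm and grips with 3 to 60 N. Pads are 32 mm wide; open, the fingers measure 118 mm over their backs; the gripper's body (76 mm by 178 mm) begins 60 mm behind the grasp point.
Start: joints at [72.347, 21.709, 99.362, -0, 58.929, -1.908], TCP at [0.19, 0.674, 0.214] pointing down, gripper open.
Joint ranges: [-158.91, 158.91], [-42.39, 125.64], [0.06, 152.35], [-60.88, 240.88], [17.5, 164.5], [-176.32, 176.32]. Speed limits (degrees/s): [108.29, 108.29, 136.94, 180, 180, 180].

## Interface

Orientations are given as a 3x3 rotation matrix whose columns are the frame's x, y, z axes.
In Python, from plant import manip gives the robot as it stands.
- The arm moves only by the tool arm_command, never from a script. Its argument "steps" is a list of rows, each a list of 6 numbers: the shift along the tool's x, y, z in mm, then the turn, a rotation vector about the tool's x, y, z in rad. A call has 1 to 10 rows; each row is the pose to reach, as a shift and turn from the pose commanded when the call began, along the tool's axes at that moment; what a row does not reach only later rows make up. A row lasts 1/10 s, in which the tool goes at most 50 mm and 8.59 degrees, less where a joint would pass 70% of its speed; a pose out of reach is approached as far as the arm can. A call with a gripper value outside its range is refused whole. "jaw" is the finger opening in mm, from 0 to 91.2, set as the call begins (left out, the last holds). The fingers move at their own pace and stop on an object; "squeeze" is the grip in N (left out, the last holds). Time passes only in rows, so rows that repeat a pose let the fingers close. It gives the time, the measured TCP pose, the force, the opening and the grip force at its end, in the units of the state.
- manip.state(): the state, without advancing time (a new reading comes with each control period).
- manip.camera(name): name is "scene" or "side" or "wrist"; returns a dict with "image" (384x512x3 uint8, red, green, blue), "z_map" (384x512 float32, m along the optical axis (not along the pixel's ray), 0 where there is no reading), "intrinsics" (3x3 intrinsics, pixels), "rvec" (rotation vector, rad) and "tvec" (3), from world to camera coordinates, as OpenCV has them. Camera axes: x right, y down, z forward; pixel columns grow to the right and rows downward; lengths in m; the calibration is good to about 2 mm. A picture is of the moment at which its call begins.
- manip.job_done(): hands the job in; it is judged then, once.
The state is a dict: "time_s": time; "joint_pos": joint angles; "joint_velocities": joint speeds; "joint_efforts": joint torques, N m; "tool_pos": TCP position; "ee_rot": TCP orientation; "wrist_force": force on the tool from outside, world axes, zero at the start; "wrist_torque": the same for the moment, N m; "gripper_width": finger opening in m; "grip_force": force on a finger pad.
Only numpy, scipy, OpenCV 4.12 (cv2) and the standard library are available. Lean on these libraries where they do the work, as an engineer would, in place of code of your own. Each camera call takes 0.05 s, during which the arm holds its last target. There are 200 camera calls.

## Task

Space the two loose slats of this duckboard with the wooden spacer block so that their gaps match the gap between the two slats already screwed down: stand the spacer in the gap beside the nearer screwed slat, slide the neighbouring loose slat square and snug against it, then draw the spacer straight up without dragging the slats and step it to the next gap for the last slat, pushing gently enough that the slat already set does not shift. Finish with both slats flat on the bearers, their ends roughly in line with the screwed ones and both gaps empty, stand the spacer upright on the bench off the board, and leave the things lying around undisturbed.

Things in the scene. Friction and masses are not known exactly. Their poses are not given: they have to be found in the camera images.
- board: fixed plywood base 400 x 250 x 10 mm (x = -250 to 150) screwed to the bench; on it two bearers along x, 30 mm wide, centred at y = +-85 mm (140 mm free between), tops 30 mm above the bench, carry four slats laid along y. Origin: bench height, midway between the bearers, under the fixed slat's face that looks to the loose slats. x points from the loose to the screwed slats, z up
- fixed_slat: screwed-down slat next to the loose ones, 48 x 220 x 24 mm (x, y, z), screw heads on top. Origin: centre of its underside, on the bearers; it spans x = 0 to 48 mm of the board. Beyond it, after a 30 mm gap, is the other screwed slat (a pencil lies on it)
- slat_1: loose hardwood slat 48 x 220 x 24 mm (x, y, z), about 0.4 kg, lying across the bearers next to the fixed slat, a little askew, its gap to it 50 to 64 mm. Underside 30 mm, top 54 mm above the bench. Origin: centre of its underside; y along its length, axes as the board's. It rests by its weight alone: a push through the spacer moves it when it exceeds its friction of a few N
- slat_2: loose slat like slat_1, same size, the last of the row, beyond slat_1 as seen from the fixed slat, about 50 to 75 mm from it at the start. Origin: centre of its underside; axes as the board's. It slides under some 1.5 to 5 N (weight and friction vary)
- spacer: plain wooden spacer standing on the bench left of the board, 30 mm thick (its x), 0.18 kg: a foot 100 mm long (its y) and 50 mm high, and on the middle of it a grip 44 mm long (y) that rises to 92 mm. Origin: centre of its underside. In a gap, its x along the board's x, it stands on the plywood between the bearers: shoulders 60 mm, top of the grip 102 mm above the bench
- tape_measure: bystander: tape measure lying flat, 87 x 78 x 35 mm, behind the spacer; origin: centre of its underside
- offcut: bystander: wooden offcut lying flat, 65 x 140 x 40 mm, right of the board; origin: centre of its underside

How it is judged (in metres and radians):
On the way, in this order (a step that is already met when the one before it is completed fails the run):
1. the spacer is nipped between the fixed slat and slat 1 (contact force between spacer and fixed_slat above 0.5 N and contact force between spacer and slat_1 above 0.5 N), for 0.1 s.
2. the spacer is nipped between slat 1 and slat 2 (contact force between spacer and slat_1 above 0.4 N and contact force between spacer and slat_2 above 0.4 N), for 0.1 s.
At the end, for the whole second after the job is handed in: Both gaps (fixed slat to slat 1, slat 1 to slat 2) are 30 mm within 3 mm, both slats square to the board within 0.03 rad, at rest on the bearers, ends within 15 mm of centred; the spacer stands upright on the bench itself, off the board, at rest (x of slat_1 in the frame of board between -0.057 and -0.051 m and x of slat_2 in the frame of slat_1 between -0.081 and -0.075 m and y of slat_1 in the frame of board between -0.015 and 0.015 m and height (world z) of slat_1 between 0.027 and 0.033 m and angle between the y axis of each of slat_1, slat_2 and the y axis of board, either way round below 0.03 rad and linear speed of each of slat_1, slat_2, spacer below 0.01 m/s and y of slat_2 in the frame of board between -0.015 and 0.015 m and height (world z) of slat_2 between 0.027 and 0.033 m and height (world z) of spacer below 0.005 m and angle between spacer's own z axis and vertical below 0.1 rad); the robot touches nothing.
It fails at once if a bystander (tape measure, offcut) is shifted by more than 30 mm (distance of any of tape_measure, offcut from where it was at the start of the episode above 0.03 m).
It also fails if it takes over 72 s, if anything falls off the work surface, if the arm or the gripper's body presses on something with over 40 N, if the wrist force passes 120 N, or if a joint passes its speed limit or range.

## Working session

There is one attempt and no reset: what is moved stays moved. The work goes in short steps, Python scripts to look and compute and a tool call to move; the robot and the scene stay as the last step left them, time stands still between calls to the robot, and variables do not carry over. Pictures are saved under pics/ and viewed, at most 10 in all, crops included, and the job is handed in when it is done.

Besides the shell and the picture viewer there is one more tool, called after ">>>" in YAML: its name, and indented under it one key for each argument. arm_command: Moves the arm, as the interface text tells. Its arguments: {"type":"object","properties":{"steps":{"type":"array"},"jaw":{"type":"number"},"squeeze":{"type":"number"}},"required":["steps"]}

```bash
mkdir -p pics; cat > h.py <<'E'
import numpy as np, cv2
from plant import manip
def cam(n):
    c=manip.camera(n); R=cv2.Rodrigues(np.array(c["rvec"],float))[0]; t=np.array(c["tvec"],float).ravel()
    K=np.array(c["intrinsics"]); z=c["z_map"]; v,u=np.indices(z.shape)
    P=np.stack([(u-K[0,2])/K[0,0]*z,(v-K[1,2])/K[1,1]*z,z],-1)
    W=(P-t)@R; W[z==0]=np.nan
    return c["image"],W,K,R,t
def save(n,img): cv2.imwrite(f"pics/{n}.png",cv2.cvtColor(img,cv2.COLOR_RGB2BGR))
E
python3 - <<'E'
from h import *
s=cam("scene"); d=cam("side"); 
save("a",s[0]); save("b",d[0])
for c in (s,d): print(-c[3].T@c[4], c[3][2])
np.savez("s0.npz",si=s[0],sW=s[1],di=d[0],dW=d[1])
print(manip.state(), manip.pinch_z)
E
```

```text
[-0.29410527 -0.86256805  1.22255072] [ 0.56203402  0.38123284 -0.73401586]
[0.64229692 0.75644494 0.8489738 ] [-0.04839977 -0.77731129 -0.62725164]
{'time_s': 0.1, 'joint_pos': array([ 7.23492465e+01,  2.17347831e+01,  9.93915716e+01, -2.31128880e-04,
        5.89282211e+01, -1.90793457e+00]), 'joint_velocities': array([-0.01968632, -0.12170985, -0.1208707 ,  0.02835605,  0.00573924,
        0.07623592]), 'joint_efforts': array([ 1.59901621e-03, -7.65040040e+01, -4.35294056e+01,  6.52726181e-02,
        3.97801981e-02, -2.95699533e-05]), 'tool_pos': array([0.18982528, 0.67341138, 0.2133687 ]), 'ee_rot': array([[-9.62489811e-01,  2.71317678e-01, -2.85527319e-04],
       [ 2.71317827e-01,  9.62489382e-01, -9.08732622e-04],
       [ 2.82617873e-05, -9.52114541e-04, -9.99999546e-01]]), 'wrist_force': array([0.20483558, 0.31278593, 0.16885928]), 'wrist_torque': array([ 0.03336607, -0.00897459, -0.04526391]), 'grip_force': 0.0, 'gripper_width': 0.09086998913462864} 0.0188
```

View pics/a.png

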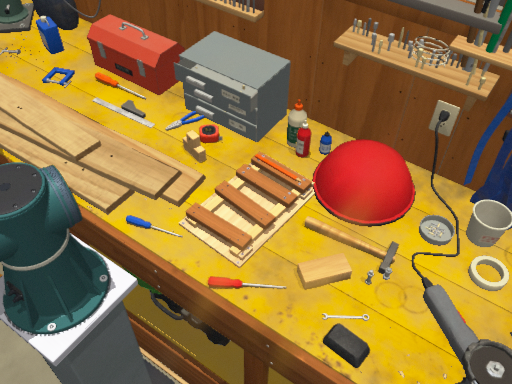

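View pics/b.png

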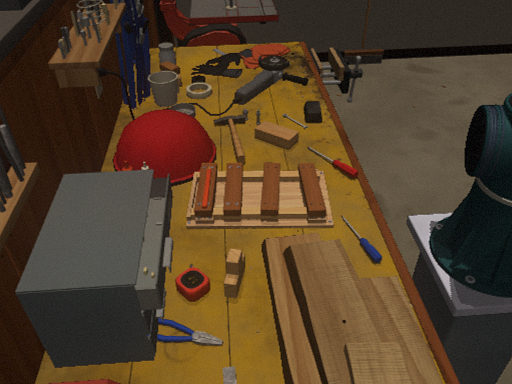

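The scene view shows the spacer at (194,147), the tape measure at (208,132) and the slats at about (282,172), (267,185), (246,205) and (219,228), with the loose ones nearer the robot. The offcut is at (325,270). In the side view the slats run left to right at (205,190), (233,190), (271,190) and (313,190), and the spacer is at (233,272).

```bash
cat >> h.py <<'E'
def rects(W,m,zlo,zhi,area=60):
    m=m&(W[...,2]>zlo)&(W[...,2]<zhi); out=[]
    n,l=cv2.connectedComponents(m.astype(np.uint8),connectivity=4)
    for i in range(1,n):
        p=W[l==i]
        if len(p)<area: continue
        (c,s,a)=cv2.minAreaRect((p[:,:2]*1000).astype(np.float32))
        if s[0]>s[1]: s=s[::-1]; a+=90   # a: direction of short side
        a=(a+90)%180-90
        v,u=np.nonzero(l==i)
        out.append((np.round(c,1),np.round(s,1),round(a,2),round(float(np.median(p[:,2])),4),len(p),(int(u.mean()),int(v.mean()))))
    return out
E
python3 - <<'E'
from h import *
d=np.load("s0.npz")
for k in "sd":
    W=d[k+"W"]; print(k)
    box=(W[...,0]>.3)&(W[...,0]<1.1)&(W[...,1]>-.35)&(W[...,1]<.6)
    for lo,hi in ((.046,.0595),(.083,.1),(.044,.0535),(.03,.045)):
        print(lo); [print(*r) for r in rects(W,box,lo,hi,40)]
E
```

```text
s
0.046
[842.8 457.8] [ 61.7 202.6] 0.71 0.0528 125 (145, 77)
[825.5  37.3] [118.4 356.4] 19.63 0.0531 295 (225, 115)
[1054.  -246.7] [ 20.5 195.1] -2.8 0.0528 132 (324, 112)
[639.3  32.5] [ 31.8 104.6] -12.41 0.0516 110 (195, 146)
[339.  420.2] [14.2 72.9] 4.06 0.0546 46 (47, 146)
[ 725.3 -262.4] [ 19.5 176.2] -5.23 0.0561 140 (278, 163)
[ 692.9 -259.9] [ 25.6 178.6] -5.42 0.0549 267 (273, 170)
[358.2 189.1] [  9.2 232.2] 6.52 0.0534 134 (103, 173)
[ 631.5 -258.9] [ 55.3 183.7] -4.75 0.0556 622 (261, 181)
[447.6 -18.6] [ 15.5 138.1] -88.61 0.054 115 (165, 184)
[ 525.3 -254.5] [ 53.3 198.3] -8.12 0.0554 725 (241, 200)
[374.6  40.7] [ 6.8 58.2] 4.28 0.0526 43 (137, 188)
[ 409.  -246.2] [ 53.2 208.5] -2.4 0.0553 879 (216, 223)
0.083
[829.3 435. ] [ 94.6 208.3] 28.99 0.0916 178 (149, 69)
[1055.9 -221.3] [ 23.  256.1] 0.76 0.0913 246 (318, 101)
[842.   13.7] [175.4 388. ] 30.39 0.0924 313 (239, 108)
[396.4 435.7] [109.9 331.1] -3.33 0.0864 1558 (58, 129)
[ 871.1 -220.1] [17.4 43.4] -0.63 0.0918 42 (292, 127)
[639.7  32.9] [30.5 46.6] -16.69 0.093 99 (192, 135)
[ 852.3 -276.7] [24.5 46.4]
[... 2770 characters left out ...]
[528.8 150. ] [ 55.7 363.8] 3.84 0.0325 783 (297, 314)
[740.4  51.1] [66.5 69.4] 41.43 0.0343 606 (191, 280)
[313.8  92.3] [16.3 37.3] 60.01 0.0312 47 (377, 281)
[650.5  81.5] [17.  33.6] -77.92 0.0377 61 (230, 286)
[311.9 149. ] [24.5 65.9] -12.04 0.0312 132 (386, 301)
[319.8 215.6] [41.9 65. ] 3.49 0.0313 274 (391, 326)
[902.1 223.2] [ 73. 217.] -69.19 0.0373 495 (106, 351)
[527.2 218.5] [27.5 31.1] -49.08 0.031 70 (295, 336)
[1051.6  231.2] [  3.7 100.9] 0.12 0.0381 169 (30, 359)
[310.4 247.1] [21.5 26.3] 30.07 0.031 68 (401, 340)
[310.3 285.1] [19.9 46.2] -2.56 0.0311 106 (408, 356)
[532.2 299.7] [17.  32.4] 32.41 0.0309 64 (297, 373)
[309.7 328.3] [20.3 21.1] -17.31 0.0312 72 (415, 378)
```

```bash
cat >> h.py <<'E'
def go(x,y,z,yaw):
    "print tool-frame row to world target (m), tool y at yaw (deg) of world y, pointing down"
    s=manip.state(); R=np.array(s["ee_rot"]); a=np.radians(yaw); c,q=np.cos(a),np.sin(a)
    T=np.array([[-c,-q,0],[-q,c,0],[0,0,-1.]])
    d=R.T@(np.array([x,y,z])-s["tool_pos"])*1000
    r=cv2.Rodrigues(R.T@T)[0].ravel()
    print("t",s["time_s"],"pos",np.round(s["tool_pos"],4),"row",np.round(d,1).tolist(),np.round(r,4).tolist())
E
python3 -c "
from h import *
go(.6405,.036,.2,-15.6)"
```

```text
t 0.1 pos [0.1898 0.6734 0.2134] row [-606.7, -491.2, 13.8] [-0.001, -0.0, -0.0025]
```

>>> arm_command:
  steps:
    - [-606.7,-491.2,13.8,0,0,0]
    - [-606.7,-491.2,13.8,0,0,0]
    - [-606.7,-491.2,13.8,0,0,0]
    - [-606.7,-491.2,13.8,0,0,0]
    - [-606.7,-491.2,13.8,0,0,0]
    - [-606.7,-491.2,13.8,0,0,0]
    - [-606.7,-491.2,13.8,0,0,0]
    - [-606.7,-491.2,13.8,0,0,0]
    - [-606.7,-491.2,13.8,0,0,0]
    - [-606.7,-491.2,13.8,0,0,0]
  jaw: 91
  squeeze: 25

```text
time_s: 1.1
tool_pos: [0.4793, 0.2636, 0.205]
ee_rot: [[-0.962, 0.271, -0.0], [0.271, 0.962, -0.0], [0.0, -0.0, -1.0]]
wrist_force: [0.4, 1.0, -0.3]
gripper_width: 0.0911
grip_force: 0.0
```

```bash
python3 -c "
from h import *
go(.6405,.036,.2,-15.6)"
```

```text
t 1.1 pos [0.4793 0.2636 0.205 ] row [-217.0, -175.3, 5.0] [-0.0, -0.0001, -0.0025]
```

>>> arm_command:
  steps:
    - [-217,-175.3,5,0,0,0]
    - [-217,-175.3,5,0,0,0]
    - [-217,-175.3,5,0,0,0]
    - [-217,-175.3,5,0,0,0]
    - [-217,-175.3,5,0,0,0]
    - [-217,-175.3,5,0,0,0]
    - [-217,-175.3,5,0,0,0]
    - [-217,-175.3,5,0,0,0]

```text
time_s: 1.9
tool_pos: [0.6395, 0.0376, 0.1996]
ee_rot: [[-0.962, 0.272, -0.001], [0.272, 0.962, 0.0], [0.001, -0.0, -1.0]]
wrist_force: [-0.5, -0.0, 0.6]
gripper_width: 0.091
grip_force: 0.0
```

```bash
python3 - <<'E'
from h import *
i,W,K,R,t=cam("wrist"); save("w1",i)
print(-R.T@t,R[2])
for lo,hi in ((.083,.1),(.044,.056)):
  print(lo);[print(*r) for r in rects(W,np.ones(W.shape[:2],bool),lo,hi,100)]
go(.6405,.036,.2,-15.6)
E
```

```text
[0.56760697 0.05793939 0.37153004] [ 0.25474362 -0.07269542 -0.9642723 ]
0.083
[638.6  36.1] [29.4 43. ] -15.53 0.0928 1134 (258, 185)
0.044
[ 412.5 -169.2] [44.7 56.6] -2.58 0.0547 1774 (19, 27)
[501.6 104.6] [ 11.2 239.4] 4.38 0.0512 2338 (279, 40)
[ 530.8 -204.2] [47.9 99.9] -8.14 0.055 2959 (39, 144)
[639.1  36. ] [29.4 99.5] -15.48 0.0509 1118 (258, 176)
[ 619.1 -229.5] [ 32.7 136.1] -9.57 0.0548 1635 (58, 216)
[805.6  55.6] [16.5 96.9] 0.98 0.0504 502 (317, 287)
[811.  -52.5] [ 2.6 42.8] 2.08 0.0488 124 (234, 309)
t 1.95 pos [0.6392 0.0383 0.1997] row [-1.9, -1.9, -0.3] [-0.0002, -0.0009, -0.0026]
```

View pics/w1.png

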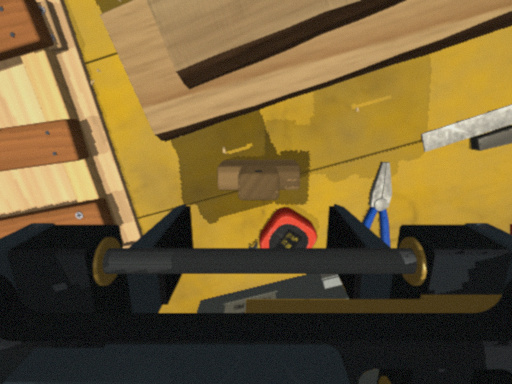

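The wrist view shows the spacer at (258,180), clear of the tape measure at (288,230). The measured sizes (29 x 43 and 99.5 mm) agree with those given. I'll descend and grip.

```bash
python3 -c "
from h import *
go(.6389,.036,.057,-15.5)"
```

```text
t 1.95 pos [0.6392 0.0383 0.1997] row [-0.4, -2.3, 142.7] [-0.0002, -0.0009, -0.0044]
```

>>> arm_command:
  steps:
    - [1.5,-0.4,60,0,0,0]
    - [1.5,-0.4,60,0,0,0]
    - [1.5,-0.4,100,0,0,0]
    - [1.5,-0.4,120,0,0,0]
    - [1.5,-0.4,130,0,0,0]
    - [1.5,-0.4,140,0,0,0]
    - [1.5,-0.4,143,0,0,0]
    - [1.5,-0.4,143,0,0,0]
    - [1.5,-0.4,143,0,0,0]

```text
time_s: 2.85
tool_pos: [0.6389, 0.038, 0.058]
ee_rot: [[-0.962, 0.271, 0.001], [0.271, 0.962, 0.0], [-0.001, 0.0, -1.0]]
wrist_force: [0.3, -0.8, 0.5]
gripper_width: 0.0909
grip_force: 0.0
```

>>> arm_command:
  steps:
    - [0,0,0,0,0,0]
    - [0,0,0,0,0,0]
    - [0,0,0,0,0,0]
    - [0,0,0,0,0,0]
    - [0,0,0,0,0,0]
    - [0,0,0,0,0,0]
    - [0,0,0,0,0,0]
    - [0,0,0,0,0,0]
  jaw: 36

```text
time_s: 3.65
tool_pos: [0.6383, 0.0379, 0.0571]
ee_rot: [[-0.962, 0.271, -0.0], [0.271, 0.962, -0.0], [0.0, -0.0, -1.0]]
wrist_force: [-0.1, -0.6, 0.3]
gripper_width: 0.044
grip_force: 25.0
```

>>> arm_command:
  steps:
    - [0,0,-30,0,0,0]
    - [0,0,-80,0,0,0]
    - [0,0,-130,0,0,0]
    - [0,0,-160,0,0,0]
    - [0,0,-160,0,0,0]

```text
time_s: 4.15
tool_pos: [0.6405, 0.0381, 0.2219]
ee_rot: [[-0.962, 0.271, 0.007], [0.271, 0.962, 0.0], [-0.007, 0.002, -1.0]]
wrist_force: [1.0, 0.3, -1.2]
gripper_width: 0.0443
grip_force: 25.0
```

```bash
python3 -c "
from h import *
go(.54,-.245,.23,-4.65)"
```

```text
t 4.15 pos [0.6405 0.0381 0.2219] row [19.9, -299.7, -8.8] [0.0014, 0.0068, -0.1936]
```

>>> arm_command:
  steps:
    - [20,-300,-10,0,0,-0.193]
    - [20,-300,-10,0,0,-0.193]
    - [20,-300,-10,0,0,-0.193]
    - [20,-300,-10,0,0,-0.193]
    - [20,-300,-10,0,0,-0.193]
    - [20,-300,-10,0,0,-0.193]
    - [20,-300,-10,0,0,-0.193]
    - [20,-300,-10,0,0,-0.193]
    - [20,-300,-10,0,0,-0.193]
    - [20,-300,-10,0,0,-0.193]

```text
time_s: 5.15
tool_pos: [0.5379, -0.2442, 0.2266]
ee_rot: [[-0.997, 0.08, -0.001], [0.08, 0.997, 0.0], [0.001, 0.0, -1.0]]
wrist_force: [0.6, -0.6, -2.5]
gripper_width: 0.0439
grip_force: 25.0
```

```bash
python3 - <<'E'
from h import *
i,W,K,R,t=cam("wrist"); save("w2",i)
A=np.ones(W.shape[:2],bool)
for lo,hi in ((.0475,.062),(.062,.25)):
  print(lo);[print(*r) for r in rects(W,A,lo,hi,100)]
go(.54,-.245,.23,-4.65)
E
```

```text
0.0475
[442.   23.3] [ 89.1 138.9] -85.25 0.0601 8698 (475, 73)
[ 407.5 -251.9] [ 48.2 219.7] -1.46 0.0551 8442 (244, 64)
[ 522.  -265.3] [ 48.7 219.9] -8.08 0.0551 6427 (241, 161)
[ 600.3 -358.7] [19.7 39.1] -36.8 0.0535 119 (179, 224)
[ 692.2 -256.4] [ 14.4 113.4] -4.4 0.0554 662 (259, 281)
[ 697.  -512.4] [10.  47.5] -4.15 0.0552 276 (85, 294)
[ 716.8 -258.5] [ 14.3 124.5] -4.35 0.055 428 (259, 295)
0.062
[ 533.5 -244. ] [ 27.5 100. ] -4.09 0.2193 4516 (259, 206)
[ 702.8 -257.3] [ 13.3 117.7] -4.48 0.0632 609 (259, 289)
[ 705.3 -502.2] [11. 46.] -6.6 0.0702 342 (87, 306)
[810.8 -57.2] [ 5.5 42.3] 3.89 0.1177 373 (418, 376)
t 5.2 pos [ 0.5379 -0.2442  0.2267] row [-2.1, -0.6, -3.3] [0.0003, -0.0005, 0.0009]
```

View pics/w2.png

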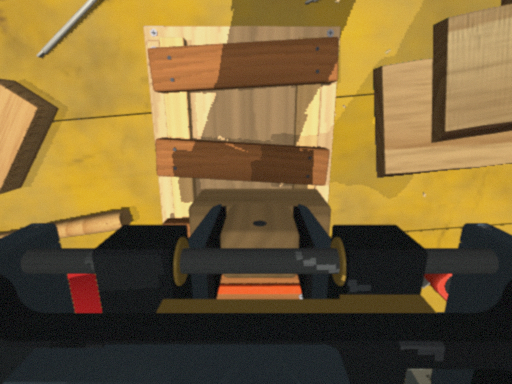

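```bash
python3 - <<'E'
from h import *
i,W,K,R,t=cam("wrist")
a=np.radians(-4.65); ex=np.array([np.cos(a),np.sin(a)]); ey=np.array([-ex[1],ex[0]])
p=W[...,:2]*1000; X=p@ex; Y=p@ey; Z=W[...,2]
m=(X>455)&(X<505)   # gap slat1-slat2 region (board-aligned)
for n in (0,):
    print("X mid gap sl1/2 range", 407.5*ex[0]-251.9*ex[1], 522*ex[0]-265.3*ex[1])
b=m&(Z>.024)&(Z<.037)
h,e=np.histogram(Y[b],bins=np.arange(-400,0,5)); print([(int(q),int(k)) for q,k in zip(e,h) if k>5])
b=m&(Z>.005)&(Z<.0165); h,e=np.histogram(Y[b],bins=np.arange(-400,0,5)); print([(int(q),int(k)) for q,k in zip(e,h) if k>5])
for c in ((407.5,-251.9),(522,-265.3),(631.6,-257)): print(np.array(c)@ex,np.array(c)@ey)
E
```

```text
X mid gap sl1/2 range 426.5799361603978 541.7893820166776
[(-325, 57), (-320, 146), (-315, 154), (-310, 156), (-305, 155), (-300, 155), (-295, 136), (-155, 106), (-150, 154), (-145, 159), (-140, 152), (-135, 155), (-130, 156), (-125, 66), (-45, 70), (-40, 182), (-35, 153), (-30, 160), (-25, 150), (-20, 157), (-15, 160), (-10, 157)]
[(-350, 50), (-345, 143), (-340, 136), (-335, 137), (-330, 46), (-295, 104), (-290, 138), (-285, 137), (-280, 138), (-275, 142), (-270, 140), (-265, 134), (-260, 142), (-255, 141), (-250, 137), (-245, 139), (-240, 137), (-235, 147), (-230, 134), (-225, 132), (-220, 149), (-215, 135), (-210, 129), (-205, 152), (-200, 138), (-195, 129), (-190, 153), (-185, 134), (-180, 135), (-175, 148), (-170, 137), (-165, 138), (-160, 136), (-155, 100), (-120, 103), (-115, 137), (-110, 142), (-105, 140), (-100, 62), (-45, 67), (-40, 68)]
426.5799361603978 -218.03535966762578
541.7893820166776 -222.10888215914875
650.3557643459403 -204.9510667989014
```

```bash
cat >> h.py <<'E'
X0,Y0,YAW=624.,-222.5,-4.65
def gob(x,y,z,yaw=None):
    a=np.radians(YAW); X,Y=X0+x,Y0+y
    go((X*np.cos(a)-Y*np.sin(a))/1000,(X*np.sin(a)+Y*np.cos(a))/1000,z/1000,YAW if yaw is None else yaw)
def where():
    s=manip.state(); a=np.radians(YAW); p=np.array(s["tool_pos"])*1000
    f=np.array(s["wrist_force"]); c,q=np.cos(a),np.sin(a)
    print("t",round(s["time_s"],2),"tcp board",np.round([c*p[0]+q*p[1]-X0,-q*p[0]+c*p[1]-Y0,p[2]],1),"F board",np.round([c*f[0]+q*f[1],-q*f[0]+c*f[1],f[2]],2),"yaw",round(float(np.degrees(np.arctan2(-s["ee_rot"][0][1],s["ee_rot"][1][1]))),2))
E
python3 -c "
from h import *
where();gob(-20,0,150)"
```

```text
t 5.25 tcp board [-68.   22.6 226.9] F board [ 0.9   0.43 -1.52] yaw -4.6
t 5.25 pos [ 0.538  -0.2443  0.2269] row [-48.0, -22.7, 76.8] [0.0002, -0.0003, 0.0009]
```

>>> arm_command:
  steps:
    - [-48,-22.7,20,0,0,0]
    - [-48,-22.7,60,0,0,0]
    - [-48,-22.7,77,0,0,0]
    - [-48,-22.7,77,0,0,0]
    - [-48,-22.7,77,0,0,0]

```text
time_s: 5.75
tool_pos: [0.5836, -0.2715, 0.1509]
ee_rot: [[-0.997, 0.081, -0.0], [0.081, 0.997, 0.0], [0.0, 0.0, -1.0]]
wrist_force: [0.3, -0.5, -1.9]
gripper_width: 0.0438
grip_force: 25.0
```

```bash
python3 - <<'E'
from h import *
where()
i,W,K,R,t=cam("side"); save("sd2",cv2.resize(i[140:260,170:350],None,fx=4,fy=4))
gob(-20,0,69)
E
```

```text
t 5.75 tcp board [-20.3  -0.8 150.9] F board [ 0.3  -0.49 -1.93] yaw -4.66
t 5.8 pos [ 0.584  -0.2718  0.1517] row [0.2, 1.1, 82.7] [-0.0006, 0.0013, -0.0002]
```

View pics/sd2.png

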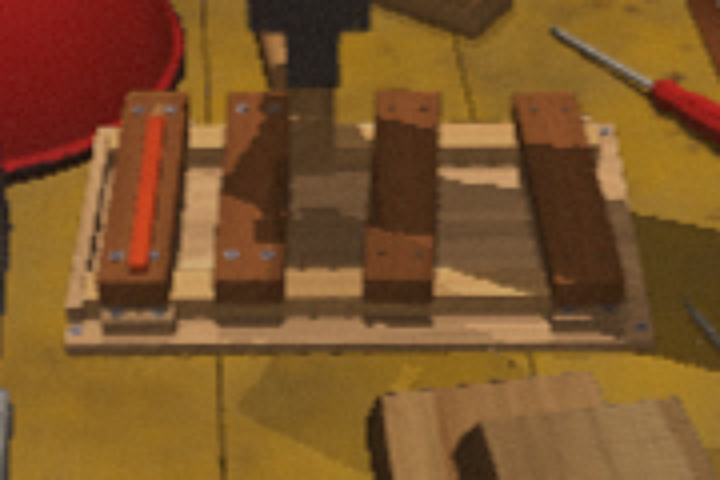

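The crop shows the held spacer at (312,130) above the gap beside the fixed slat at (255,190), with slat 1 at (403,190) clear of it. I'll lower it now.

>>> arm_command:
  steps:
    - [0,0,25,0,0,0]
    - [0,0,45,0,0,0]
    - [0,0,60,0,0,0]
    - [0,0,70,0,0,0]
    - [0,0,76,0,0,0]
    - [0,0,80,0,0,0]
    - [0,0,81,0,0,0]
    - [0,0,81,0,0,0]

```text
time_s: 6.6
tool_pos: [0.5839, -0.272, 0.0695]
ee_rot: [[-0.997, 0.082, 0.0], [0.082, 0.997, -0.0], [-0.0, -0.0, -1.0]]
wrist_force: [0.8, -0.7, -2.5]
gripper_width: 0.044
grip_force: 25.0
```

```bash
python3 -c "
from h import *
where()"
```

```text
t 6.6 tcp board [-20.   -1.3  69.5] F board [ 0.87 -0.63 -2.5 ] yaw -4.68
```

>>> arm_command:
  steps:
    - [-1,0,1,0,0,0]
    - [-2,0,1,0,0,0]
    - [-3,0,1,0,0,0]
    - [-3,0,1,0,0,0]

```text
time_s: 7.0
tool_pos: [0.5869, -0.2722, 0.0683]
ee_rot: [[-0.997, 0.082, 0.0], [0.082, 0.997, -0.0], [-0.0, -0.0, -1.0]]
wrist_force: [-0.2, -0.3, -1.9]
gripper_width: 0.0438
grip_force: 25.0
```

>>> arm_command:
  steps:
    - [-0.5,0,0,0,0,0]
    - [-1,0,0,0,0,0]
    - [-1.5,0,0,0,0,0]
    - [-1.5,0,0,0,0,0]

```text
time_s: 7.4
tool_pos: [0.5875, -0.2722, 0.0679]
ee_rot: [[-0.997, 0.082, -0.001], [0.082, 0.997, 0.0], [0.001, 0.0, -1.0]]
wrist_force: [-6.5, -0.6, 0.0]
gripper_width: 0.0441
grip_force: 25.0
```

```bash
python3 -c "
from h import *
where()"
```

```text
t 7.4 tcp board [-16.3  -1.1  67.9] F board [-6.46 -1.16  0.01] yaw -4.69
```

>>> arm_command:
  steps:
    - [0.8,0,0.5,0,0,0]
    - [0.8,0,0.5,0,0,0]

```text
time_s: 7.6
tool_pos: [0.5875, -0.2722, 0.0676]
ee_rot: [[-0.997, 0.082, 0.0], [0.082, 0.997, -0.0], [-0.0, -0.0, -1.0]]
wrist_force: [-1.4, -0.6, -1.8]
gripper_width: 0.0439
grip_force: 25.0
```

>>> arm_command:
  steps:
    - [0,0,0,0,0,0]
    - [0,0,0,0,0,0]
    - [0,0,0,0,0,0]
    - [0,0,0,0,0,0]
    - [0,0,-20,0,0,0]
    - [0,0,-60,0,0,0]
    - [0,0,-90,0,0,0]
    - [0,0,-90,0,0,0]
  jaw: 91

```text
time_s: 8.4
tool_pos: [0.5895, -0.2733, 0.162]
ee_rot: [[-0.997, 0.082, 0.006], [0.082, 0.997, -0.003], [-0.006, -0.002, -1.0]]
wrist_force: [0.9, -0.7, -0.7]
gripper_width: 0.0913
grip_force: 0.0
```

```bash
sed -i 's/X0,Y0,YAW=624./X0,Y0,YAW=623./' h.py; python3 - <<'E'
from h import *
where()
i,W,K,R,t=cam("wrist"); save("w3",i)
A=np.ones(W.shape[:2],bool)
for lo,hi in ((.0475,.0575),(.0585,.09),(.09,.12)):
  print(lo);[print(*r) for r in rects(W,A,lo,hi,100)]
E
```

```text
t 8.4 tcp board [-13.3  -2.1 162. ] F board [ 0.93 -0.58 -0.71] yaw -4.68
0.0475
[ 426.4 -253.2] [ 18.  218.9] -3.51 0.0548 4334 (250, 8)
[ 521.9 -265.6] [ 48.2 220.1] -8.04 0.0551 10896 (261, 118)
[ 574.5 -271.2] [ 1.2 97.7] -4.72 0.0526 186 (259, 171)
[ 627.9 -274.5] [ 48.3 218.8] -4.67 0.055 5550 (260, 218)
[ 711.3 -283.9] [ 35.2 211.4] -4.63 0.0551 2404 (254, 289)
0.0585
[ 588.8 -272.4] [30.1 99.5] -4.54 0.0611 1630 (260, 184)
[ 701.6 -276.1] [ 14.3 177.9] -3.83 0.0629 1677 (266, 281)
0.09
[ 588.5 -272.4] [29.8 44. ] -5.31 0.1027 1661 (260, 196)
```

```bash
python3 -c "
from h import *
gob(-136,0,36)"
```

```text
t 8.45 pos [ 0.5884 -0.2728  0.1597] row [122.0, 1.7, 123.3] [-0.0014, 0.0035, -0.0007]
```

>>> arm_command:
  steps:
    - [50,1,0,0,0,0]
    - [100,1,0,0,0,0]
    - [121,1,0,0,0,0]
    - [121,1,30,0,0,0]
    - [121,1,70,0,0,0]
    - [121,1,100,0,0,0]
    - [121,1,115,0,0,0]
    - [121,1,121,0,0,0]
    - [121,1,121,0,0,0]

```text
time_s: 9.35
tool_pos: [0.4667, -0.2612, 0.0362]
ee_rot: [[-0.997, 0.082, -0.001], [0.082, 0.997, 0.0], [0.001, 0.0, -1.0]]
wrist_force: [0.3, 0.7, 0.9]
gripper_width: 0.091
grip_force: 0.0
```

```bash
python3 -c "
from h import *
where();gob(-136,0,36)"
```

```text
t 9.35 tcp board [-136.7   -0.    36.2] F board [0.2  0.68 0.95] yaw -4.68
t 9.35 pos [ 0.4667 -0.2612  0.0362] row [-0.7, 0.0, 0.2] [0.0004, -0.0009, -0.0005]
```

>>> arm_command:
  steps:
    - [-6,0,0,0,0,0]
    - [-11,0,0,0,0,0]
    - [-15,0,0,0,0,0]
    - [-19,0,0,0,0,0]
    - [-23,0,0,0,0,0]
    - [-27,0,0,0,0,0]
    - [-31,0,0,0,0,0]
    - [-35,0,0,0,0,0]
    - [-37,0,0,0,0,0]
    - [-37,0,0,0,0,0]

```text
time_s: 10.35
tool_pos: [0.5041, -0.2644, 0.0366]
ee_rot: [[-0.997, 0.082, 0.001], [0.082, 0.997, -0.0], [-0.001, -0.0, -1.0]]
wrist_force: [1.0, -0.8, 0.2]
gripper_width: 0.0912
grip_force: 0.0
```

>>> arm_command:
  steps:
    - [-0.5,0,0,0,0,0]
    - [-1,0,0,0,0,0]
    - [-1.5,0,0,0,0,0]
    - [-2,0,0,0,0,0]
    - [-2.5,0,0,0,0,0]

```text
time_s: 10.85
tool_pos: [0.5061, -0.2645, 0.0366]
ee_rot: [[-0.997, 0.082, -0.0], [0.082, 0.997, 0.0], [0.0, 0.0, -1.0]]
wrist_force: [-2.3, -0.6, 0.9]
gripper_width: 0.0909
grip_force: 1.3
```

```bash
python3 - <<'E'
from h import *
where()
i,W,K,R,t=cam("wrist")
A=np.ones(W.shape[:2],bool)
for lo,hi in ((.0475,.0575),(.0585,.09),(.09,.12)):
  print(lo);[print(*r) for r in rects(W,A,lo,hi,100)]
E
```

```text
t 10.85 tcp board [-97.1  -0.1  36.6] F board [-2.22 -0.77  0.89] yaw -4.69
0.0475
[ 407.3 -252.1] [ 48.3 220. ] -1.47 0.0551 41403 (270, 61)
[ 495.8 -310. ] [ 8.4 26.2] -73.72 0.0525 244 (182, 223)
[ 504. -218.] [ 8.7 27.5] 65.31 0.0523 257 (336, 223)
[ 543.7 -272.3] [ 30.5 124.8] -4.74 0.0551 5292 (247, 290)
[ 619.  -195.4] [13.1 15.1] 85.48 0.055 221 (369, 377)
0.0585
[ 492.3 -311. ] [10.  23.1] -63.82 0.0748 910 (167, 232)
[ 499.8 -216.5] [10.4 22.9] 52.98 0.0749 908 (351, 232)
[ 511.8 -310.7] [ 1.1 14.6] 83.69 0.0837 203 (172, 282)
[ 519.1 -220. ] [ 1.1 14.1] 86.34 0.084 201 (346, 282)
0.09
[ 485.1 -314.7] [ 3.  13.6] -17.01 0.0935 237 (147, 243)
[ 493.5 -211.7] [ 3.6 13.5] 9.52 0.0935 239 (371, 243)
[ 502.4 -311.7] [ 4.5 35.7] 85.68 0.1052 1447 (148, 291)
[ 508.6 -217.2] [ 4.4 31.7] 84.33 0.1044 1000 (371, 285)
```

>>> arm_command:
  steps:
    - [-0.5,0,0,0,0,0]
    - [-1,0,0,0,0,0]
    - [-1.5,0,0,0,0,0]
    - [-2,0,0,0,0,0]

```text
time_s: 11.3
tool_pos: [0.5082, -0.2647, 0.0366]
ee_rot: [[-0.997, 0.082, 0.0], [0.082, 0.997, -0.0], [-0.0, 0.0, -1.0]]
wrist_force: [-1.6, -0.7, 0.1]
gripper_width: 0.0912
grip_force: 1.1
```

>>> arm_command:
  steps:
    - [-0.5,0,0,0,0,0]
    - [-1,0,0,0,0,0]
    - [-1.5,0,0,0,0,0]

```text
time_s: 11.6
tool_pos: [0.509, -0.2647, 0.0365]
ee_rot: [[-0.997, 0.082, -0.002], [0.082, 0.997, 0.0], [0.002, 0.0, -1.0]]
wrist_force: [-10.8, -1.9, 7.1]
gripper_width: 0.0909
grip_force: 5.2
```

>>> arm_command:
  steps:
    - [-0.3,0,0,0,0,0]
    - [-0.3,0,0,0,0,0]
    - [-0.3,0,0,0,0,0]

```text
time_s: 11.9
tool_pos: [0.509, -0.2647, 0.0365]
ee_rot: [[-0.997, 0.082, -0.002], [0.082, 0.997, 0.001], [0.002, 0.0, -1.0]]
wrist_force: [-9.9, -1.1, 6.7]
gripper_width: 0.091
grip_force: 4.9
```

```bash
python3 -c "
from h import *
where()"
```

```text
t 11.9 tcp board [-94.3  -0.1  36.5] F board [-9.75 -1.9   6.73] yaw -4.68
```

>>> arm_command:
  steps:
    - [1,0,0,0,0,0]
    - [3,0,0,0,0,0]
    - [10,0,0,0,0,0]
    - [10,0,-40,0,0,0]
    - [10,0,-85,0,0,0]
    - [10,0,-121,0,0,0]
    - [-30,0,-121,0,0,0]
    - [-78.5,0,-121,0,0,0]
    - [-78.5,0,-121,0,0,0]
    - [-78.5,0,-121,0,0,0]

```text
time_s: 12.9
tool_pos: [0.5883, -0.271, 0.1572]
ee_rot: [[-0.997, 0.081, -0.0], [0.081, 0.997, 0.0], [0.0, 0.0, -1.0]]
wrist_force: [-1.2, -0.3, 0.4]
gripper_width: 0.0911
grip_force: 0.0
```

```bash
python3 - <<'E'
from h import *
where()
i,W,K,R,t=cam("wrist")
A=np.ones(W.shape[:2],bool)
for lo,hi in ((.0475,.0575),(.0585,.09),(.09,.12)):
  print(lo);[print(*r) for r in rects(W,A,lo,hi,400)]
E
```

```text
t 12.9 tcp board [-14.7   0.  157.2] F board [-1.22 -0.37  0.35] yaw -4.65
0.0475
[ 428.1 -253.6] [ 19.5 219.8] -4.74 0.0549 4698 (249, 9)
[ 551.  -266.2] [ 48.5 219.6] -4.64 0.0551 10490 (261, 150)
[ 627.9 -274.5] [ 48.5 220.1] -4.76 0.055 5415 (259, 222)
[ 708.4 -282.3] [ 41.3 209.9] -4.09 0.0551 2638 (246, 288)
0.0585
[ 588.5 -272.4] [29.4 99.4] -4.64 0.0612 1682 (258, 187)
[ 701.5 -274.6] [ 13.9 182.1] -4.71 0.063 1817 (266, 286)
0.09
[ 588.6 -272.3] [29.9 44. ] -4.03 0.1028 1712 (257, 200)
```

>>> arm_command:
  steps:
    - [0.5,-1.3,40,0,0,0]
    - [0.5,-1.3,70,0,0,0]
    - [0.5,-1.3,85,0,0,0]
    - [0.5,-1.3,89,0,0,0]
    - [0.5,-1.3,89,0,0,0]
    - [0.5,-1.3,89,0,0,0]

```text
time_s: 13.55
tool_pos: [0.5882, -0.2729, 0.07]
ee_rot: [[-0.997, 0.082, 0.002], [0.082, 0.997, -0.001], [-0.002, -0.001, -1.0]]
wrist_force: [0.0, -0.0, 1.2]
gripper_width: 0.0914
grip_force: 0.0
```

>>> arm_command:
  steps:
    - [0,0,0,0,0,0]
    - [0,0,0,0,0,0]
    - [0,0,0,0,0,0]
    - [0,0,0,0,0,0]
    - [0,0,0,0,0,0]
    - [0,0,0,0,0,0]
    - [0,0,0,0,0,0]
  jaw: 36

```text
time_s: 14.25
tool_pos: [0.5876, -0.2725, 0.0686]
ee_rot: [[-0.997, 0.082, -0.0], [0.082, 0.997, 0.0], [0.0, 0.0, -1.0]]
wrist_force: [0.9, 0.8, 0.8]
gripper_width: 0.0437
grip_force: 25.0
```

```bash
python3 -c "
from h import *
where()"
```

```text
t 14.25 tcp board [-15.2  -1.5  68.6] F board [0.87 0.89 0.78] yaw -4.69
```

>>> arm_command:
  steps:
    - [0,0,-2,0,0,0]
    - [0,0,-6,0,0,0]
    - [0,0,-11,0,0,0]
    - [0,0,-16,0,0,0]
    - [0,0,-21,0,0,0]
    - [0,0,-26,0,0,0]
    - [0,0,-31,0,0,0]
    - [0,0,-36,0,0,0]
    - [0,0,-41,0,0,0]
    - [0,0,-46,0,0,0]

```text
time_s: 15.25
tool_pos: [0.5876, -0.2725, 0.115]
ee_rot: [[-0.997, 0.082, 0.0], [0.082, 0.997, -0.0], [-0.0, -0.0, -1.0]]
wrist_force: [0.2, -0.2, -2.2]
gripper_width: 0.044
grip_force: 25.0
```

>>> arm_command:
  steps:
    - [0,0,-5,0,0,0]
    - [0,0,-15,0,0,0]
    - [0,0,-40,0,0,0]
    - [0,0,-85,0,0,0]
    - [0,0,-115,0,0,0]
    - [20,0,-115,0,0,0]
    - [70,0,-115,0,0,0]
    - [78,0,-115,0,0,0]
    - [78,0,-115,0,0,0]
    - [78,0,-115,0,0,0]

```text
time_s: 16.25
tool_pos: [0.5107, -0.2665, 0.2303]
ee_rot: [[-0.997, 0.082, 0.001], [0.082, 0.997, -0.001], [-0.001, -0.001, -1.0]]
wrist_force: [0.0, -0.3, -1.3]
gripper_width: 0.0438
grip_force: 25.0
```

```bash
python3 - <<'E'
from h import *
where()
i,W,K,R,t=cam("wrist"); save("w4",i)
A=np.ones(W.shape[:2],bool)
for lo,hi in ((.0475,.0575),):
  print(lo);[print(*r) for r in rects(W,A,lo,hi,200)]
i,W,K,R,t=cam("side")
print([*map(str,rects(W,(W[...,1]<-.1)&(W[...,0]>.35),.046,.0595,300))])
E
```

```text
t 16.25 tcp board [-92.4  -1.7 230.3] F board [ 0.04 -0.31 -1.31] yaw -4.7
0.0475
[459.8  -9.6] [ 63.7 153.1] -57.72 0.0527 930 (465, 115)
[ 407.4 -251.9] [ 48.1 220.6] -1.48 0.0551 7697 (264, 87)
[ 549.4 -265.7] [ 46.8 219.7] -4.66 0.0548 1677 (268, 193)
[ 688.8 -281.6] [ 16.5 123.9] -4.73 0.0546 1007 (259, 290)
['(array([ 762.9, -434.6]), array([ 74.7, 247.1]), -46.02, 0.0536, 325, (182, 161))', '(array([ 707.9, -279. ]), array([ 48.6, 225.3]), -4.72, 0.0536, 665, (205, 188))', '(array([ 630.2, -273.7]), array([ 48.1, 224.1]), -4.76, 0.0537, 831, (232, 187))', '(array([ 551.8, -264.9]), array([ 46.9, 221.3]), -4.41, 0.0537, 834, (259, 187))', '(array([ 409.9, -251.3]), array([ 48.2, 225.5]), -1.51, 0.0537, 855, (310, 187))']
```

>>> arm_command:
  steps:
    - [2.5,1,40,0,0,0]
    - [2.5,1,80,0,0,0]
    - [2.5,1,110,0,0,0]
    - [2.5,1,130,0,0,0]
    - [2.5,1,145,0,0,0]
    - [2.5,1,155,0,0,0]
    - [2.5,1,160,0,0,0]
    - [2.5,1,161,0,0,0]
    - [2.5,1,161,0,0,0]

```text
time_s: 17.25
tool_pos: [0.5079, -0.2652, 0.0692]
ee_rot: [[-0.997, 0.082, 0.001], [0.082, 0.997, -0.0], [-0.001, -0.0, -1.0]]
wrist_force: [-0.0, 0.1, -1.3]
gripper_width: 0.0438
grip_force: 25.0
```

```bash
python3 -c "
from h import *
where()"
```

```text
t 17.25 tcp board [-95.3  -0.6  69.2] F board [-0.03  0.09 -1.31] yaw -4.68
```

>>> arm_command:
  steps:
    - [-0.6,0,0.4,0,0,0]
    - [-1.2,0,0.6,0,0,0]
    - [-1.6,0,0.8,0,0,0]
    - [-1.6,0,0.8,0,0,0]
    - [-1.6,0,0.8,0,0,0]

```text
time_s: 17.75
tool_pos: [0.5092, -0.2653, 0.0685]
ee_rot: [[-0.997, 0.082, 0.0], [0.082, 0.997, -0.0], [-0.0, -0.0, -1.0]]
wrist_force: [-4.3, 0.7, 8.6]
gripper_width: 0.0439
grip_force: 25.0
```

```bash
python3 -c "
from h import *
where()"
```

```text
t 17.75 tcp board [-94.   -0.6  68.5] F board [-4.31  0.36  8.64] yaw -4.68
```

>>> arm_command:
  steps:
    - [0.2,0,-0.5,0,0,0]
    - [0.2,0,-0.5,0,0,0]
    - [0.2,0,-0.5,0,0,0]

```text
time_s: 18.05
tool_pos: [0.509, -0.2652, 0.0686]
ee_rot: [[-0.997, 0.082, 0.0], [0.082, 0.997, -0.0], [-0.0, -0.0, -1.0]]
wrist_force: [-1.5, 1.1, 3.2]
gripper_width: 0.0436
grip_force: 25.0
```

>>> arm_command:
  steps:
    - [0,0,0,0,0,0]
    - [0,0,0,0,0,0]
    - [0,0,0,0,0,0]
    - [0,0,0,0,0,0]
    - [0,0,-20,0,0,0]
    - [0,0,-60,0,0,0]
    - [0,0,-90,0,0,0]
    - [0,0,-90,0,0,0]
  jaw: 91

```text
time_s: 18.85
tool_pos: [0.5109, -0.2662, 0.1623]
ee_rot: [[-0.997, 0.082, 0.005], [0.082, 0.997, -0.003], [-0.006, -0.003, -1.0]]
wrist_force: [0.3, 0.3, -0.6]
gripper_width: 0.091
grip_force: 0.0
```

```bash
python3 - <<'E'
from h import *
where()
i,W,K,R,t=cam("wrist")
A=np.ones(W.shape[:2],bool)
c,q=np.cos(np.radians(YAW)),np.sin(np.radians(YAW))
for lo,hi in ((.0475,.0575),(.0585,.09),(.09,.12)):
  print(lo);[print(*r,round(r[0][0]*c+r[0][1]*q-X0,1)) for r in rects(W,A,lo,hi,400)]
E
```

```text
t 18.85 tcp board [-92.2  -1.4 162.3] F board [ 0.23  0.36 -0.64] yaw -4.68
0.0475
[446.5 -19.4] [ 14.5 135.8] -80.55 0.0519 1091 (505, 104) -176.4
[ 407.3 -252.4] [ 48.2 219.6] -1.47 0.0551 12157 (266, 79) -196.6
[ 549.6 -266.2] [ 47.4 219.1] -4.65 0.055 5506 (261, 218) -53.6
[ 633.5 -276.6] [ 36.9 211. ] -4.49 0.055 4223 (258, 286) 30.8
0.0585
[ 510.1 -265.2] [29.9 99.6] -4.76 0.0611 1652 (260, 184) -93.1
0.09
[ 509.9 -265.2] [29.7 44.2] -5.23 0.1028 1651 (260, 197) -93.3
```

```bash
python3 -c "
from h import *
gob(-244,0,36)"
```

```text
t 18.9 pos [ 0.5098 -0.2657  0.1601] row [151.1, 1.1, 123.6] [-0.0016, 0.0033, -0.0006]
```

>>> arm_command:
  steps:
    - [50,0,0,0,0,0]
    - [100,0,0,0,0,0]
    - [149,0.5,0,0,0,0]
    - [149.5,0.5,0,0,0,0]
    - [149.5,0.5,30,0,0,0]
    - [149.5,0.5,60,0,0,0]
    - [149.5,0.5,80,0,0,0]
    - [149.5,0.5,80,0,0,0]

```text
time_s: 19.7
tool_pos: [0.3583, -0.2511, 0.0755]
ee_rot: [[-0.997, 0.082, -0.004], [0.082, 0.997, 0.003], [0.004, 0.003, -1.0]]
wrist_force: [-0.5, 1.0, 0.7]
gripper_width: 0.091
grip_force: 0.0
```

```bash
python3 -c "
from h import *
where();gob(-244,0,36);print(manip.state()['joint_pos'])"
```

```text
t 19.7 tcp board [-245.5    1.3   75.5] F board [-0.57  1.    0.75] yaw -4.69
t 19.7 pos [ 0.3583 -0.2511  0.0755] row [-1.7, -1.4, 39.5] [0.0029, -0.0045, -0.0007]
[-3.80705303e+01  1.21457345e+01  1.31744090e+02  3.55288676e-04
  3.64165520e+01 -1.23380457e+02]
```

>>> arm_command:
  steps:
    - [0,0,15,0,0,0]
    - [0,0,30,0,0,0]
    - [0,0,38,0,0,0]
    - [0,0,41.5,0,0,0]
    - [0,0,41.5,0,0,0]
    - [0,0,41.5,0,0,0]

```text
time_s: 20.3
tool_pos: [0.3602, -0.2526, 0.0373]
ee_rot: [[-0.997, 0.082, 0.0], [0.082, 0.997, -0.0], [-0.001, -0.0, -1.0]]
wrist_force: [0.4, 0.4, 0.6]
gripper_width: 0.0908
grip_force: 0.0
```

```bash
python3 -c "
from h import *
where()"
```

```text
t 20.3 tcp board [-243.5   -0.    37.3] F board [0.4  0.48 0.59] yaw -4.69
```

>>> arm_command:
  steps:
    - [-5,0,0,0,0,0]
    - [-10,0,0,0,0,0]
    - [-15,0,0,0,0,0]
    - [-20,0,0,0,0,0]
    - [-25,0,0,0,0,0]
    - [-30,0,0,0,0,0]
    - [-35,0,0,0,0,0]
    - [-40,0,0,0,0,0]
    - [-45,0,0,0,0,0]
    - [-49,0,0,0,0,0]

```text
time_s: 21.3
tool_pos: [0.4092, -0.2564, 0.0368]
ee_rot: [[-0.997, 0.082, 0.0], [0.082, 0.997, -0.0], [-0.0, -0.0, -1.0]]
wrist_force: [-3.8, 0.1, 1.6]
gripper_width: 0.0911
grip_force: 1.6
```

>>> arm_command:
  steps:
    - [-4,0,0,0,0,0]
    - [-8,0,0,0,0,0]
    - [-12,0,0,0,0,0]
    - [-15,0,0,0,0,0]
    - [-17,0,0,0,0,0]
    - [-18,0,0,0,0,0]
    - [-18.5,0,0,0,0,0]
    - [-19,0,0,0,0,0]

```text
time_s: 22.1
tool_pos: [0.4276, -0.2579, 0.0368]
ee_rot: [[-0.997, 0.082, -0.0], [0.082, 0.997, 0.0], [0.0, 0.0, -1.0]]
wrist_force: [-2.8, 0.9, 1.2]
gripper_width: 0.0906
grip_force: 1.4
```

```bash
python3 - <<'E'
from h import *
where()
i,W,K,R,t=cam("side")
c,q=np.cos(np.radians(YAW)),np.sin(np.radians(YAW))
for r in rects(W,(W[...,1]<-.1)&(W[...,0]>.35),.046,.0595,200): print(*r,round(r[0][0]*c+r[0][1]*q-X0,1))
E
```

```text
t 22.1 tcp board [-1.759e+02  1.000e-01  3.680e+01] F board [-2.85  0.71  1.24] yaw -4.69
[ 504.1 -947.6] [ 56.3 253.1] -39.47 0.0533 297 (254, 83) -43.7
[ 764.9 -435.1] [ 72.2 247. ] -46.67 0.053 314 (182, 161) 174.7
[ 707.8 -279.7] [ 48.4 225.2] -4.79 0.0537 663 (204, 187) 105.1
[ 630.4 -271.7] [ 48.1 224.7] -4.8 0.0538 829 (232, 187) 27.4
[ 537.6 -263.2] [ 75.5 226. ] -4.44 0.0537 891 (260, 188) -65.8
[ 453.8 -255.3] [ 83.4 223.2] -4.79 0.0535 807 (289, 189) -150.0
```

>>> arm_command:
  steps:
    - [-0.4,0,0,0,0,0]
    - [-0.8,0,0,0,0,0]
    - [-1.2,0,0,0,0,0]
    - [-1.6,0,0,0,0,0]
    - [-2,0,0,0,0,0]
    - [-2,0,0,0,0,0]

```text
time_s: 22.75
tool_pos: [0.4297, -0.2581, 0.0368]
ee_rot: [[-0.997, 0.082, 0.0], [0.082, 0.997, -0.0], [-0.0, -0.0, -1.0]]
wrist_force: [-1.6, 0.2, -1.0]
gripper_width: 0.0912
grip_force: 0.8
```

>>> arm_command:
  steps:
    - [-0.2,0,0,0,0,0]
    - [-0.4,0,0,0,0,0]
    - [-0.6,0,0,0,0,0]

```text
time_s: 23.05
tool_pos: [0.4303, -0.2581, 0.0368]
ee_rot: [[-0.997, 0.082, 0.0], [0.082, 0.997, -0.0], [-0.0, -0.0, -1.0]]
wrist_force: [-2.6, 1.2, -0.0]
gripper_width: 0.0906
grip_force: 1.1
```

>>> arm_command:
  steps:
    - [-0.2,0,0,0,0,0]
    - [-0.4,0,0,0,0,0]

```text
time_s: 23.25
tool_pos: [0.4305, -0.2581, 0.0368]
ee_rot: [[-0.997, 0.082, -0.0], [0.082, 0.997, 0.0], [0.0, 0.0, -1.0]]
wrist_force: [-3.9, 0.5, 2.6]
gripper_width: 0.0907
grip_force: 2.1
```

```bash
python3 -c "
from h import *
where()"
```

```text
t 23.25 tcp board [-1.73e+02  1.00e-01  3.68e+01] F board [-3.93  0.17  2.61] yaw -4.69
```

Force is rising, which suggests contact with the spacer is starting. I'll continue in small steps.

>>> arm_command:
  steps:
    - [-0.2,0,0,0,0,0]
    - [-0.4,0,0,0,0,0]

```text
time_s: 23.45
tool_pos: [0.431, -0.2582, 0.0368]
ee_rot: [[-0.997, 0.082, -0.0], [0.082, 0.997, 0.0], [0.0, 0.0, -1.0]]
wrist_force: [-4.3, 0.1, 1.7]
gripper_width: 0.0913
grip_force: 2.1
```

>>> arm_command:
  steps:
    - [-0.2,0,0,0,0,0]
    - [-0.4,0,0,0,0,0]

```text
time_s: 23.65
tool_pos: [0.4311, -0.2581, 0.0368]
ee_rot: [[-0.997, 0.082, -0.001], [0.082, 0.997, 0.0], [0.001, 0.0, -1.0]]
wrist_force: [-7.7, -0.4, 5.2]
gripper_width: 0.0909
grip_force: 3.8
```

```bash
python3 -c "
from h import *
where()"
```

```text
t 23.65 tcp board [-172.4    0.2   36.8] F board [-7.67 -0.98  5.24] yaw -4.68
```

>>> arm_command:
  steps:
    - [0,0,0,0,0,0]
    - [0,0,0,0,0,0]

```text
time_s: 23.85
tool_pos: [0.4311, -0.2581, 0.0368]
ee_rot: [[-0.997, 0.082, -0.001], [0.082, 0.997, 0.0], [0.001, 0.0, -1.0]]
wrist_force: [-6.4, -0.5, 4.2]
gripper_width: 0.0909
grip_force: 3.3
```

```bash
python3 -c "
from h import *
where()"
```

```text
t 23.85 tcp board [-172.4    0.2   36.8] F board [-6.36 -1.02  4.24] yaw -4.69
```

>>> arm_command:
  steps:
    - [1,0,0,0,0,0]
    - [3,0,0,0,0,0]
    - [10,0,0,0,0,0]
    - [10,0,-40,0,0,0]
    - [10,0,-85,0,0,0]
    - [10,0,-121,0,0,0]
    - [-30,0,-121,0,0,0]
    - [-78.5,0,-121,0,0,0]
    - [-78.5,0,-121,0,0,0]
    - [-78.5,0,-121,0,0,0]

```text
time_s: 24.85
tool_pos: [0.5097, -0.2644, 0.1574]
ee_rot: [[-0.997, 0.081, -0.0], [0.081, 0.997, 0.0], [0.0, 0.0, -1.0]]
wrist_force: [0.1, 1.2, -0.5]
gripper_width: 0.0909
grip_force: 0.0
```

```bash
python3 - <<'E'
from h import *
where()
i,W,K,R,t=cam("wrist"); save("w5",i)
A=np.ones(W.shape[:2],bool)
c,q=np.cos(np.radians(YAW)),np.sin(np.radians(YAW))
for lo,hi in ((.0475,.0575),(.0585,.09),(.09,.12)):
  print(lo);[print(*r,round(r[0][0]*c+r[0][1]*q-X0,1),round(-r[0][0]*q+r[0][1]*c-Y0,1)) for r in rects(W,A,lo,hi,400)]
E
```

```text
t 24.85 tcp board [-93.6   0.3 157.4] F board [ 0.04  1.18 -0.5 ] yaw -4.64
0.0475
[446.6 -19.3] [ 14.6 135.7] -80.63 0.0518 1056 (505, 109) -176.3 239.5
[ 473.3 -259. ] [ 48.2 219.9] -4.6 0.0551 10296 (261, 151) -130.3 2.7
[ 549.8 -265.6] [ 47.8 219. ] -4.67 0.055 5351 (260, 223) -53.5 2.3
[ 630.  -275.5] [ 40.6 209.7] -4.41 0.0551 4534 (255, 287) 27.3 -1.0
0.0585
[ 511.1 -265.3] [30.2 99.6] -4.62 0.0611 1679 (258, 188) -92.1 -0.5
0.09
[ 510.5 -265.2] [29.1 43.8] -5.23 0.1028 1688 (258, 201) -92.7 -0.4
```

>>> arm_command:
  steps:
    - [0,-0.6,40,0,0,0]
    - [0,-0.6,70,0,0,0]
    - [0,-0.6,85,0,0,0]
    - [0,-0.6,88.5,0,0,0]
    - [0,-0.6,88.5,0,0,0]
    - [0,-0.6,88.5,0,0,0]

```text
time_s: 25.5
tool_pos: [0.5102, -0.2657, 0.0706]
ee_rot: [[-0.997, 0.082, 0.001], [0.082, 0.997, -0.001], [-0.001, -0.001, -1.0]]
wrist_force: [-1.0, 0.1, 0.4]
gripper_width: 0.0913
grip_force: 0.0
```

>>> arm_command:
  steps:
    - [0,0,0,0,0,0]
    - [0,0,0,0,0,0]
    - [0,0,0,0,0,0]
    - [0,0,0,0,0,0]
    - [0,0,0,0,0,0]
    - [0,0,0,0,0,0]
    - [0,0,0,0,0,0]
  jaw: 36

```text
time_s: 26.2
tool_pos: [0.5096, -0.2652, 0.0693]
ee_rot: [[-0.997, 0.082, -0.0], [0.082, 0.997, 0.0], [0.0, 0.0, -1.0]]
wrist_force: [-1.0, 0.2, 1.0]
gripper_width: 0.0438
grip_force: 25.0
```

>>> arm_command:
  steps:
    - [0,0,-2,0,0,0]
    - [0,0,-6,0,0,0]
    - [0,0,-11,0,0,0]
    - [0,0,-16,0,0,0]
    - [0,0,-21,0,0,0]
    - [0,0,-26,0,0,0]
    - [0,0,-31,0,0,0]
    - [0,0,-36,0,0,0]
    - [0,0,-41,0,0,0]
    - [0,0,-46,0,0,0]

```text
time_s: 27.2
tool_pos: [0.5096, -0.2652, 0.1157]
ee_rot: [[-0.997, 0.082, -0.0], [0.082, 0.997, -0.0], [0.0, -0.0, -1.0]]
wrist_force: [0.3, 0.4, -1.6]
gripper_width: 0.044
grip_force: 25.0
```

>>> arm_command:
  steps:
    - [0,0,-5,0,0,0]
    - [0,0,-15,0,0,0]
    - [0,0,-40,0,0,0]
    - [0,0,-85,0,0,0]
    - [0,0,-115,0,0,0]
    - [0,0,-115,0,0,0]

```text
time_s: 27.8
tool_pos: [0.5116, -0.2663, 0.2353]
ee_rot: [[-0.997, 0.082, 0.006], [0.082, 0.997, -0.003], [-0.006, -0.003, -1.0]]
wrist_force: [0.5, -0.4, -1.1]
gripper_width: 0.0439
grip_force: 25.0
```

```bash
python3 - <<'E'
from h import *
where()
c,q=np.cos(np.radians(YAW)),np.sin(np.radians(YAW))
for n in ("side","wrist"):
  i,W,K,R,t=cam(n)
  for r in rects(W,(W[...,1]<-.1)&(W[...,0]>.35)&(W[...,1]>-.4),.0465,.0595,200): print(n,*r,round(r[0][0]*c+r[0][1]*q-X0,1),round(-r[0][0]*q+r[0][1]*c-Y0,1))
go(.6389,.036,.23,-15.5)
E
```

```text
t 27.8 tcp board [-91.5  -1.5 235.3] F board [ 0.49 -0.33 -1.13] yaw -4.68
side [ 707.8 -280.6] [ 48.4 225.2] -4.59 0.0536 666 (205, 187) 105.2 0.2
side [ 630.2 -272.4] [ 48.1 222.8] -4.86 0.0538 829 (232, 187) 27.2 2.1
side [ 551.9 -264.3] [ 46.9 223.7] -4.42 0.0537 837 (259, 187) -51.5 3.8
side [ 474.7 -258.3] [ 48.2 224.7] -4.67 0.0537 835 (287, 187) -128.9 3.5
wrist [ 472.1 -258.7] [ 46.8 219.7] -4.67 0.0551 6512 (262, 141) -131.5 2.9
wrist [ 549.4 -266. ] [ 48.  220.2] -5.14 0.0548 1728 (267, 192) -53.8 1.9
wrist [ 688.7 -280.5] [ 17.5 123.6] -4.1 0.0547 1093 (259, 289) 86.2 -1.2
t 27.9 pos [ 0.5097 -0.2652  0.2308] row [-104.2, 310.8, 0.8] [-0.0004, 0.001, 0.1888]
```

>>> arm_command:
  steps:
    - [-104,311,0,0,0,0.189]
    - [-104,311,0,0,0,0.189]
    - [-104,311,0,0,0,0.189]
    - [-104,311,0,0,0,0.189]
    - [-104,311,0,0,0,0.189]
    - [-104,311,0,0,0,0.189]
    - [-104,311,0,0,0,0.189]
    - [-104,311,0,0,0,0.189]
    - [-104,311,0,0,0,0.189]
    - [-104,311,0,0,0,0.189]

```text
time_s: 28.9
tool_pos: [0.6378, 0.0355, 0.2292]
ee_rot: [[-0.963, 0.268, -0.002], [0.268, 0.963, -0.0], [0.002, -0.001, -1.0]]
wrist_force: [-0.3, -0.0, -1.3]
gripper_width: 0.0438
grip_force: 25.0
```

```bash
python3 -c "
from h import *
go(.6389,.036,.062,-15.5)"
```

```text
t 28.9 pos [0.6378 0.0355 0.2292] row [-1.2, 0.9, 167.2] [-0.0007, -0.0018, -0.0007]
```

>>> arm_command:
  steps:
    - [0,0,50,0,0,0]
    - [0,0,90,0,0,0]
    - [0,0,120,0,0,0]
    - [0,0,140,0,0,0]
    - [0,0,155,0,0,0]
    - [0,0,163,0,0,0]
    - [0,0,168,0,0,0]
    - [0,0,168,0,0,0]
    - [0,0,168,0,0,0]

```text
time_s: 29.8
tool_pos: [0.6392, 0.0362, 0.0631]
ee_rot: [[-0.964, 0.268, 0.001], [0.268, 0.964, 0.0], [-0.001, 0.0, -1.0]]
wrist_force: [1.0, -0.1, -1.2]
gripper_width: 0.0439
grip_force: 25.0
```

>>> arm_command:
  steps:
    - [0,0,1,0,0,0]
    - [0,0,2,0,0,0]
    - [0,0,2,0,0,0]

```text
time_s: 30.1
tool_pos: [0.6388, 0.0363, 0.0605]
ee_rot: [[-0.964, 0.267, 0.0], [0.267, 0.964, -0.0], [-0.0, 0.0, -1.0]]
wrist_force: [0.4, 1.0, -0.8]
gripper_width: 0.0442
grip_force: 25.0
```

>>> arm_command:
  steps:
    - [0,0,0.5,0,0,0]
    - [0,0,1,0,0,0]
    - [0,0,1.5,0,0,0]
    - [0,0,1.5,0,0,0]

```text
time_s: 30.5
tool_pos: [0.6388, 0.0362, 0.0593]
ee_rot: [[-0.964, 0.267, -0.0], [0.267, 0.964, -0.0], [0.0, -0.0, -1.0]]
wrist_force: [-3.4, -0.7, 6.9]
gripper_width: 0.0439
grip_force: 25.0
```

>>> arm_command:
  steps:
    - [0,0,0,0,0,0]
    - [0,0,0,0,0,0]
    - [0,0,0,0,0,0]
    - [0,0,0,0,0,0]
    - [0,0,-15,0,0,0]
    - [0,0,-50,0,0,0]
    - [0,0,-100,0,0,0]
    - [0,0,-140,0,0,0]
    - [0,0,-140,0,0,0]
  jaw: 91

```text
time_s: 31.4
tool_pos: [0.6418, 0.0363, 0.206]
ee_rot: [[-0.964, 0.267, 0.009], [0.267, 0.964, 0.0], [-0.009, 0.003, -1.0]]
wrist_force: [0.3, -0.2, -0.2]
gripper_width: 0.0915
grip_force: 0.0
```

```bash
python3 - <<'E'
from h import *
where()
c,q=np.cos(np.radians(YAW)),np.sin(np.radians(YAW))
i,W,K,R,t=cam("wrist")
for lo,hi in ((.083,.1),(.044,.056)):
  print(lo);[print(*r) for r in rects(W,(W[...,1]>-.1)&(W[...,0]>.55)&(W[...,0]<.7),lo,hi,100)]
i,W,K,R,t=cam("side"); save("fin",cv2.resize(i[140:330,120:400],None,fx=2.5,fy=2.5))
for r in rects(W,(W[...,1]<-.1)&(W[...,0]>.35)&(W[...,1]>-.4),.0465,.0595,200): print(*r,round(r[0][0]*c+r[0][1]*q-X0,1),round(-r[0][0]*q+r[0][1]*c-Y0,1))
E
```

```text
t 31.4 tcp board [ 13.7 310.7 206. ] F board [ 0.31 -0.19 -0.2 ] yaw -15.51
0.083
[639.8  35.7] [29.1 43.3] -14.98 0.0928 1101 (258, 181)
0.044
[639.9  36. ] [29.1 99.9] -15.55 0.0509 1071 (258, 172)
[ 710.1 -279.5] [ 43.5 224.2] -5.08 0.0537 352 (202, 181) 107.4 1.5
[ 552.  -264.9] [ 46.8 223.8] -4.69 0.0536 800 (260, 188) -51.3 3.2
[ 474.6 -257.7] [ 48.4 224.5] -4.66 0.0536 839 (287, 187) -129.1 4.1
```

View pics/fin.png

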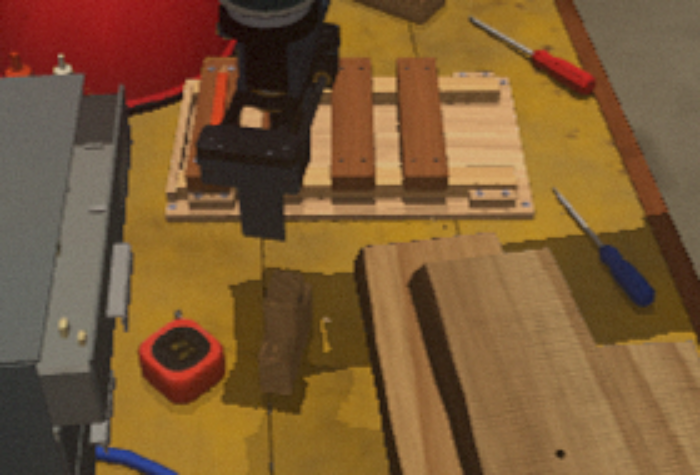

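The spacer stands upright on the bench at (285,330), and slats 1 and 2 lie parallel at (352,120) and (422,120) with clear gaps. The tape measure at (182,360) hasn't moved. I'm handing in.

```bash
python3 -c "
from plant import manip
print(manip.job_done())"
```

```text
the job is handed in; nothing more can be done
None
```

I set both loose slats with the spacer, stood it upright back on the bench and handed in at about 31 s; before hand-in the slat spacings measured about 77 to 79 mm (78 mm wanted), but the hand-in gave no verdict.

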